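# Roll the extraction vessel up the loading ramp into its seat

### The job

Push the steel vessel lying at the foot of the loading ramp up the slope with your fingertips until it tips over the crest and settles in the seat against the end stop, then leave it there and draw back. Push slowly and gently and keep your fingers behind it the whole way up, so that it never rolls back or runs away; do not grasp it, lift it or tip it up. Leave the bottle, the small standing flask and the wrench alone.

Things in the scene. Friction and masses are not known exactly. Their poses are not given: they have to be found in the camera images.
- vessel: Steel extraction vessel: plain cylinder 50 mm in diameter, 110 mm long (126 over its 20 mm thick brass end stubs), two thin dark bands, 0.4 to 0.9 kg. Lies on its side on the bench before the ramp's toe, rolls freely; steel slides on steel (friction 0.3). Origin at its centre, on the axis; its y axis runs along the cylinder, at the start within 0.15 rad of the ramp's y; x and z turn as it rolls.
- ramp: Loading ramp fixed to the bench: dark steel slope between two aluminium side curbs, closed by a stop plate. Origin on the bench surface, mid-width; x points uphill (level), y to the left, z up. Slope from the toe (x = -50 mm, height 0) to the crest (x = 60, height 20): 10.3 degrees. Channel 156 mm wide; curbs 8 mm thick, 12 mm above the slope.
- ramp_seat (a point): Centre of the seated vessel when it touches the stop: ramp x = 77 mm, 41 mm above the bench; axes as the ramp's. Past the crest the floor steps down 4 mm to the seat floor (height 16 mm), which runs level from x = 60 to the stop face at x = 102. Stop plate 16 mm thick, 172 wide, top at height 52. The seated vessel has 3 mm of play and stays by itself.
- bottle: A capped glass bottle standing on the bench beside the ramp, 56 mm in diameter, 115 mm tall; bystander. Origin at the centre of its underside, z up.
- flask: A small steel flask standing upright on the bench beside the ramp, 48 mm in diameter at most, 100 mm tall; bystander. Origin at the centre of its underside, z up.
- wrench: A wrench 150 mm long lying flat on the bench beyond the stop plate; bystander. Origin under its middle, x along it.
Mind the look-alikes: they are no part of the job. Leave any orange look-alike of the vessel alone.

How it is judged:
By the outcome, as a careful person would: the job done as asked, in the order asked, and still so for the second after the job is handed in, with the robot touching nothing.
It also fails if it takes over 40 s, if anything falls off the work surface, if the arm or the gripper's body presses on something with over 40 N, if the wrist force passes 120 N, or if a joint passes its speed limit or range.

### The arm

A 7-joint arm with a two-finger parallel gripper is mounted at the origin on the work surface. World frame = base frame: x ahead of the robot, y to its left, z up, the work surface at z = 0. Lengths are in m, angles in rad, forces in N, time in s.
With the tool pointing down it reaches from about 0.35 to 0.9 m from the base axis. Payload 19.9 kg.
Tool frame: the origin (TCP) lies between the finger pads; the fingertips stand 19 mm ahead of it and the grasp point (between the pads) is the TCP; z points along the fingers, y is the direction in which the jaws open and shut (so a half turn about z gives the same grasp; the last joint's range is limited). The gripper opens to 94 mm and grips with 3 to 60 N. Pads are 16 mm wide; open, the fingers measure 119 mm over their backs; the gripper's body (75 mm by 177 mm) begins 78 mm behind the grasp point.
Start: joints at [1.3, 0.417, -0.01, 1.614, 0.005, 1.111, -0.053], TCP at [0.142, -0.609, 0.224] pointing down, gripper open.
Joint ranges: [-2.81, 2.81], [-0.39, 2.02], [-1.27, 1.25], [0.06, 2.57], [-1.19, 4.33], [0.19, 2], [-2.82, 2.82]. Speed limits (rad/s): [1.89, 1.89, 2.39, 2.39, 3.01, 3.01, 3.01].

### API

Orientations are given as a 3x3 rotation matrix whose columns are the frame's x, y, z axes.
In Python, from rig import robot gives the robot as it stands. Calls block until the motion is done:
- robot.move_ptp(position, orientation): joint-space move of the TCP to a pose.
- robot.move_linear(position, velocity=0.15, frame=None, threshold=None): straight line of the TCP; frame=None keeps the orientation; velocity is the mean speed in m/s. With threshold (N) it stops when the force on the tool has changed by that much, and returns True; else False.
- robot.goto_joints(angles): joint-space move.
- robot.gripper_to(opening): finger opening in m; the grip force is fixed at half the most; returns when the fingers have stopped.
- robot.pause(seconds).
- robot.ik(position, orientation): joint angles nearest the present ones, or None.
- robot.get_state(): the state.
- robot.grab_frame(name): name is "side" or "top" or "wrist"; returns the picture (420x560x3 uint8, red, green, blue); there is no depth.
- robot.camera_info(name): a dict with "fx", "fy", "cx", "cy" (pixels), "rvec" (rotation vector, rad) and "tvec" (3), from world to camera coordinates, as OpenCV has them. Camera axes: x right, y down, z forward; pixel columns grow to the right and rows downward; lengths in m; the calibration is good to about 2 mm. The wrist camera is an equidistant fisheye: a pixel r from the principal point sees the ray r / f radians off the axis. A picture is of the moment at which its call begins: read the wrist's pose just before it. camera_info takes no time and is no camera call; for the wrist camera it gives the pose at the moment of the call.
A pose or a line that the arm cannot do raises robot.PlanningError and nothing moves.
- robot.sign_off(): hands the job in, once; it reports no verdict.
The state is a dict: "time": time; "qpos": joint angles; "joint_vel": joint speeds; "effort": joint torques, N m; "ee_pos": TCP position; "tool_rot": TCP orientation; "force": force on the tool from outside, world axes, zero at the start; "moment": the same for the moment, N m; "opening": finger opening in m.
Only numpy, scipy, OpenCV 4.12 (cv2) and the standard library are available. Lean on these libraries where they do the work, as an engineer would, in place of code of your own. Each camera call takes 0.05 s, during which the arm holds its last target. There are 200 camera calls.

## Working session

There is one attempt and no reset: what is moved stays moved. The work goes in short steps, each a Python script; the robot and the scene stay as the last script left them, time stands still between calls to the robot, and variables do not carry over. Pictures are saved under pics/ and viewed, about 8 in all and at most 12, crops included, and the job is handed in when it is done.

```bash
ls; mkdir -p pics
python3 - <<'E'
from rig import robot
import cv2
for n in ("top","side"):
    im=robot.grab_frame(n); cv2.imwrite(f"pics/{n}0.png",im[:,:,::-1]); print(n,robot.camera_info(n))
E
```

```text
pics
top {'fx': 383.62312203849064, 'fy': 383.62312203849064, 'cx': 277.00267897429137, 'cy': 207.37516678344903, 'rvec': array([ 2.12520601, -2.09029522,  0.21395008]), 'tvec': array([0.04948775, 0.54257637, 0.78758817])}
side {'fx': 483.3991484887644, 'fy': 483.3991484887644, 'cx': 278.3888830547848, 'cy': 205.0231989098891, 'rvec': array([ 0.05946857, -2.811112  ,  1.336131  ]), 'tvec': array([0.54144078, 0.03411184, 1.10869607])}
```

View pics/top0.png

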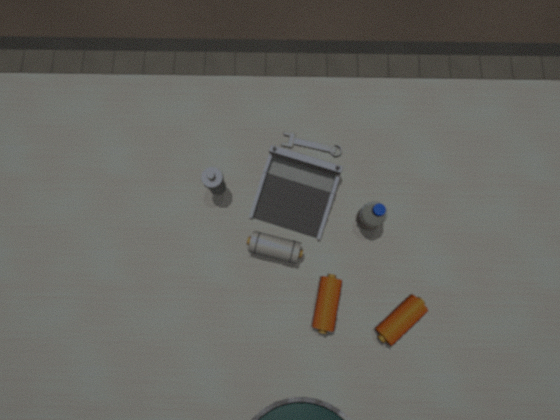

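View pics/side0.png

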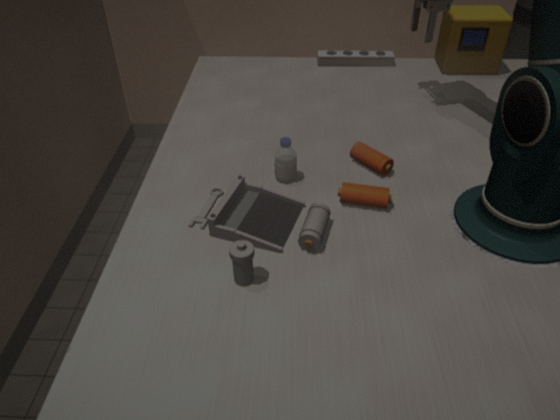

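The top view shows the ramp at about (297,195) with its toe at the lower edge and the stop near (305,160). The vessel is at (275,247), the flask at (214,181) and the bottle at (372,215). The wrench is at (312,143), and the orange look-alikes are at (327,304) and (401,320). The side view agrees. I'll zoom in for corner pixels.

```bash
cat > h.py <<'E'
import numpy as np, cv2
from rig import robot
def ray(n,uv):
    c=robot.camera_info(n); R=cv2.Rodrigues(c["rvec"])[0]
    d=R.T@np.array([(uv[0]-c["cx"])/c["fx"],(uv[1]-c["cy"])/c["fy"],1.])
    return -R.T@c["tvec"],d
def onplane(n,uv,z):
    o,d=ray(n,uv); return o+d*(z-o[2])/d[2]
def proj(n,P):
    c=robot.camera_info(n); K=np.array([[c["fx"],0,c["cx"]],[0,c["fy"],c["cy"]],[0,0,1]])
    return cv2.projectPoints(np.atleast_2d(np.float64(P)),c["rvec"],c["tvec"],K,None)[0][:,0]
E
python3 - <<'E'
import cv2,numpy as np
from h import *
im=cv2.imread("pics/top0.png")[120:280,190:400]
im=cv2.convertScaleAbs(im,alpha=1.6,beta=0)
cv2.imwrite("pics/c1.png",cv2.resize(im[:, :],None,fx=3.7,fy=3.7,interpolation=cv2.INTER_CUBIC))
for uv in [(275,247),(297,195),(214,181),(372,215)]: print(uv,onplane("top",uv,0.0).round(3))
o,_=ray("top",(0,0));print(o)
E
```

```text
(275, 247) [0.46  0.062 0.   ]
(297, 195) [0.585 0.012 0.   ]
(214, 181) [ 0.616  0.211 -0.   ]
(372, 215) [ 0.539 -0.164  0.   ]
[0.36612033 0.05101056 0.88345181]
```

View pics/c1.png

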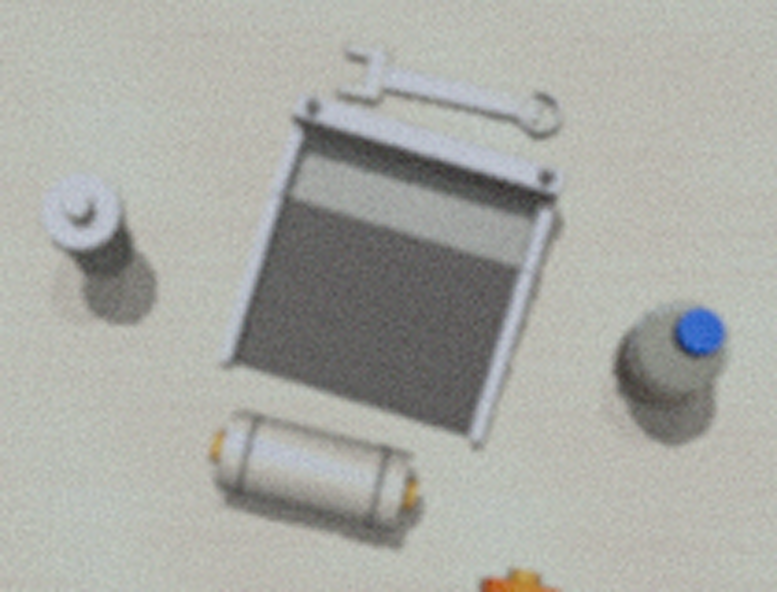

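The zoomed crop shows the dark toe edge from (240,362) to (470,435) and the crest line from (288,198) to (522,266). The vessel's brass stubs are at (216,446) and (410,493).

```bash
cat >> h.py <<'E'
def crop(p): return np.array(p)/3.7+[190,120]+(0.5/3.7-0.5)
E
python3 - <<'E'
from h import *
w=lambda p,z: onplane("top",crop(p),z)
# known ramp coords <-> world
R=[((240,362),(-.05,.078,0)),((470,435),(-.05,-.078,0)),((288,198),(.06,.078,.02)),((522,266),(.06,-.078,.02)),
   ((300,97),(.118,.086,.052)),((562,178),(.118,-.086,.052))]
A=np.array([r[1][:2] for r in R]);W=np.array([w(r[0],r[1][2])[:2] for r in R])
a0,w0=A.mean(0),W.mean(0);H=(A-a0).T@(W-w0);th=np.arctan2(H[0,1]-H[1,0],H[0,0]+H[1,1])
Q=np.array([[np.cos(th),-np.sin(th)],[np.sin(th),np.cos(th)]]);t=w0-Q@a0
print("ramp",t,th,"res mm",((A@Q.T+t-W)*1e3).round(1).tolist())
L,Rr=w((216,446),.025),w((410,493),.025)
for n,p in (("L",L),("R",Rr),("mid",(L+Rr)/2)): print(n,p.round(4),"ramp",(Q.T@(p[:2]-t)).round(4))
print("len",np.linalg.norm(L-Rr),"yaw rel",np.arctan2(*(Q.T@(Rr-L)[:2])))
for n,p,z in (("flask",(80,208),.1),("bottle",(701,331),.115)): print(n,(Q.T@(w(p,z)[:2]-t)).round(3))
for n,p in (("orangeR",(401,320)),("orangeL",(327,304)),):print(n,(Q.T@(onplane("top",p,.025)[:2]-t)).round(3))
E
```

```text
ramp [0.55199626 0.02603083] -0.2853302347572589 res mm [[-2.8, 3.7], [-2.7, -0.7], [0.2, 1.4], [-1.5, -0.6], [2.6, -0.1], [4.2, -3.8]]
L [0.4721 0.1226 0.025 ] ramp [-0.1038  0.0702]
R [0.4456 0.0047 0.025 ] ramp [-0.0961 -0.0504]
mid [0.4589 0.0637 0.025 ] ramp [-0.1     0.0099]
len 0.12087800807590045 yaw rel 3.077422494159931
flask [-0.004  0.179]
bottle [ 0.028 -0.176]
orangeR [-0.17  -0.298]
orangeL [-0.185 -0.137]
```

```bash
cat >> h.py <<'E'
T=np.array([0.5520,0.0260]);TH=-0.2853
def world(x,y,z): 
    c,s=np.cos(TH),np.sin(TH); return np.array([T[0]+c*x-s*y,T[1]+s*x+c*y,z])
def toramp(p): 
    c,s=np.cos(TH),np.sin(TH); d=np.array(p[:2])-T; return np.array([c*d[0]+s*d[1],-s*d[0]+c*d[1]])
SG=1
def rot(yaw):
    a=TH+yaw; x=SG*np.array([np.cos(a),np.sin(a),0]); z=np.array([0,0,-1.]); return np.column_stack([x,np.cross(z,x),z])
def tcp(vx,vy,yaw,z,off=.033):  # TCP behind vessel centre (ramp coords)
    return world(vx-off*np.cos(yaw),vy-off*np.sin(yaw),z)
E
python3 - <<'E'
import h; from h import *
print(robot.get_state()["tool_rot"].round(2).tolist(), robot.get_state()["time"])
for sg in (1,-1):
    h.SG=sg
    for a in ((-.108,.01,.064,.2),(-.108,.01,.064,.031),(.077,0,0,.046)):
        q=robot.ik(tcp(*a),rot(a[2])); print(sg,a,None if q is None else np.round(q,2))
E
```

```text
[[0.97, 0.23, -0.0], [0.23, -0.97, 0.0], [-0.0, -0.0, -1.0]] 0.1
1 (-0.108, 0.01, 0.064, 0.2) [ 0.61  0.16 -0.91  2.09  0.15  0.96 -2.18]
1 (-0.108, 0.01, 0.064, 0.031) [ 0.22  0.44 -0.54  2.22  0.42  0.58 -2.42]
1 (0.077, 0, 0, 0.046) [ 0.26  0.63 -0.44  1.81  0.36  0.79 -2.22]
-1 (-0.108, 0.01, 0.064, 0.2) [ 0.76  0.2  -1.1   2.08  0.22  0.98  0.9 ]
-1 (-0.108, 0.01, 0.064, 0.031) [ 0.63  0.64 -1.05  2.21  0.84  0.77  0.35]
-1 (0.077, 0, 0, 0.046) [ 0.5   0.73 -0.78  1.8   0.65  0.89  0.7 ]
```

Run:
```python
import h; from h import *
robot.goto_joints([-0.15,.417,-.01,1.614,.005,1.111,-.053])
s=robot.get_state();print(s["time"],s["ee_pos"].round(3),s["tool_rot"].round(2).tolist())
for sg in (1,-1):
    h.SG=sg
    for a in ((-.108,.01,.064,.2),(-.108,.01,.064,.031),(.077,0,0,.046)):
        q=robot.ik(tcp(*a),rot(a[2])); print(sg,a,None if q is None else np.round(q,2))
```

```text
3.0083 [0.621 0.066 0.224] [[-0.11, 0.99, -0.0], [0.99, 0.11, -0.0], [-0.0, -0.0, -1.0]]
1 (-0.108, 0.01, 0.064, 0.2) [-0.49  0.08  0.25  2.12 -0.03  0.95 -2.01]
1 (-0.108, 0.01, 0.064, 0.031) [-0.49  0.4   0.28  2.24 -0.22  0.52 -1.83]
1 (0.077, 0, 0, 0.046) [-0.34  0.61  0.34  1.83 -0.29  0.75 -1.69]
-1 (-0.108, 0.01, 0.064, 0.2) [-0.01  0.09 -0.25  2.1   0.03  0.95  1.08]
-1 (-0.108, 0.01, 0.064, 0.031) [-0.04  0.4  -0.23  2.22  0.18  0.53  0.94]
-1 (0.077, 0, 0, 0.046) [ 0.08  0.59 -0.21  1.81  0.17  0.75  1.07]
```

```bash
sed -i 's/^SG=1/SG=-1/' h.py
python3 - <<'E'
from h import *
robot.move_ptp(tcp(-.113,.010,.064,.15),rot(.064))
robot.move_linear(tcp(-.113,.010,.064,.031),velocity=.1)
s=robot.get_state();print(s["time"],s["ee_pos"],s["force"].round(2),s["opening"])
a=robot.grab_frame("side")[170:275,240:380];b=robot.grab_frame("top")[130:290,200:400]
a=cv2.resize(a,None,fx=4,fy=4,interpolation=2);b=cv2.resize(b,(525,420),interpolation=2)
cv2.imwrite("pics/s1.png",cv2.convertScaleAbs(a[:,:,::-1],alpha=1.6))
w=robot.grab_frame("wrist");cv2.imwrite("pics/w1.png",cv2.convertScaleAbs(w[:,:,::-1],alpha=1.6));print(robot.camera_info("wrist"))
E
```

```text
5.4083 [0.414506   0.07472131 0.03142847] [-0.26  0.81 -0.85] 0.09431764536805014
{'fx': 325.19226210127806, 'fy': 325.19226210127806, 'cx': 280.0165342696129, 'cy': 205.53631760002412, 'rvec': array([-2.30943622, -1.84536001, -0.21239588]), 'tvec': array([-0.16396324, -0.35818414,  0.11350508])}
```

View pics/s1.png

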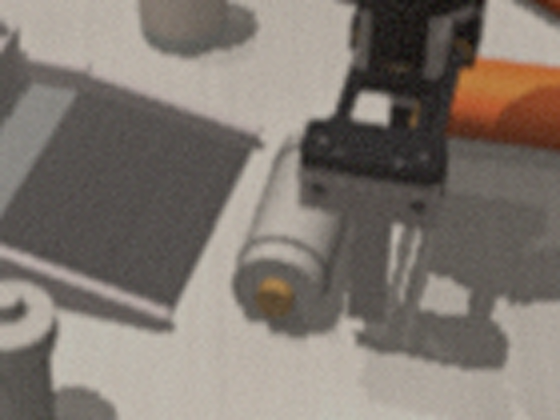

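View pics/w1.png

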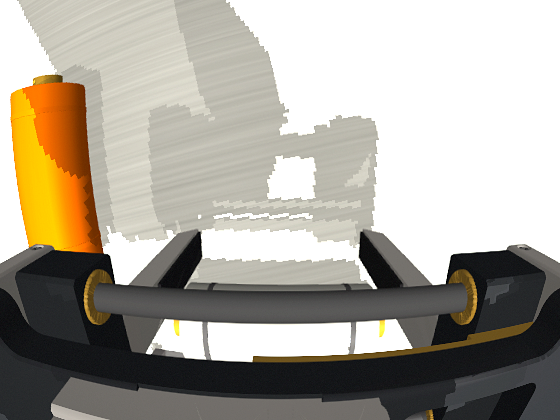

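The side view shows the finger standing just behind the vessel, with a gap of roughly 10 mm at (345,270). The wrist view shows the vessel's stubs at columns 177 and 384, centred between the fingers and parallel to them. The open fingers only overlap the body's ends, so I'll narrow the opening to 60 mm for a safer push.

Run:
```python
from h import *
robot.gripper_to(.06)
r=robot.move_linear(tcp(-.028,.0085,-.10,.033),velocity=.025,frame=rot(-.10),threshold=12)
s=robot.get_state();print(r,s["time"],toramp(s["ee_pos"]),s["force"].round(2),s["opening"])
a=robot.grab_frame("side")[150:255,200:340];b=robot.grab_frame("top")[130:290,190:400]
a=cv2.resize(a,(400,300),interpolation=2);b=cv2.resize(b,(400,300),interpolation=2)
cv2.imwrite("pics/p2.png",cv2.convertScaleAbs(np.hstack([a,b])[:,:,::-1],alpha=1.6))
```

```text
False 9.8167 [-0.0609108   0.01180733] [-4.72  1.66  3.13] 0.05980200677963623
```

View pics/p2.png

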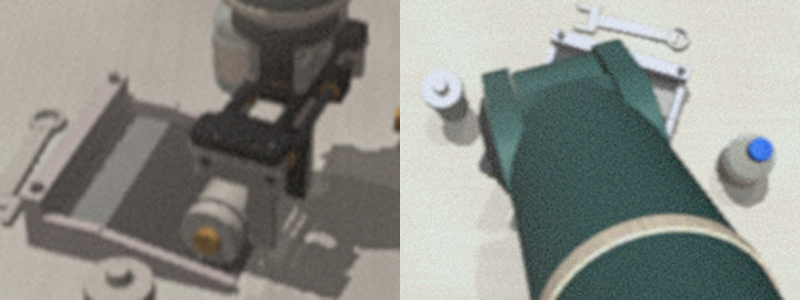

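The side view shows the vessel on the slope in front of the fingers, with its left stub at tile pixel (207,241), inside the left curb. The top view is blocked by the arm. Next I'll locate the stub.

```bash
cat >> h.py <<'E'
def stub(name=None,z0=None):
    im=robot.grab_frame("side"); hsv=cv2.cvtColor(im,cv2.COLOR_RGB2HSV)
    m=cv2.inRange(hsv,(8,110,50),(28,255,255)); m[:,320:]=0; m[:150]=0
    n,l,st,c=cv2.connectedComponentsWithStats(m); 
    if n<2: return None
    i=1+st[1:,4].argmax(); return c[i],st[i,4],[toramp(onplane("side",c[i],z)).round(4) for z in ([z0] if z0 else (.025,.03,.035,.042))]
E
python3 - <<'E'
from h import *
print(stub()); print(proj("side",world(-.028,.0715,.0295)))
E
```

```text
(array([271.95833333, 233.375     ]), np.int32(48), [array([-0.0195,  0.0643]), array([-0.0214,  0.0694]), array([-0.0233,  0.0745]), array([-0.026 ,  0.0816])])
[[274.52559256 234.84289104]]
```

The stub is where I expected it, with the vessel centre at y of about +7 mm. I'll go on up the slope.

Run:
```python
from h import *
for vx,vy,yaw,z in ((.02,.003,-.10,.042),(.050,.0015,0,.047)):
    r=robot.move_linear(tcp(vx,vy,yaw,z),velocity=.02,frame=rot(yaw),threshold=12)
    s=robot.get_state();print(r,s["time"],toramp(s["ee_pos"]),s["force"].round(2),stub())
    if r: break
a=robot.grab_frame("side")[150:255,200:340]
cv2.imwrite("pics/p3.png",cv2.convertScaleAbs(cv2.resize(a,(560,420),interpolation=2)[:,:,::-1],alpha=1.6))
```

```text
False 12.575 [-0.01284465  0.00628805] [-4.7   1.6   2.31] (array([251.86, 224.24]), np.int32(50), [array([0.0326, 0.0502]), array([0.0303, 0.0554]), array([0.0281, 0.0606]), array([0.0249, 0.0679])])
False 14.3083 [0.01701134 0.00147299] [-3.67  0.99  1.85] (array([241.46666667, 219.88888889]), np.int32(45), [array([0.06  , 0.0439]), array([0.0576, 0.0491]), array([0.0551, 0.0544]), array([0.0516, 0.0618])])
```

View pics/p3.png

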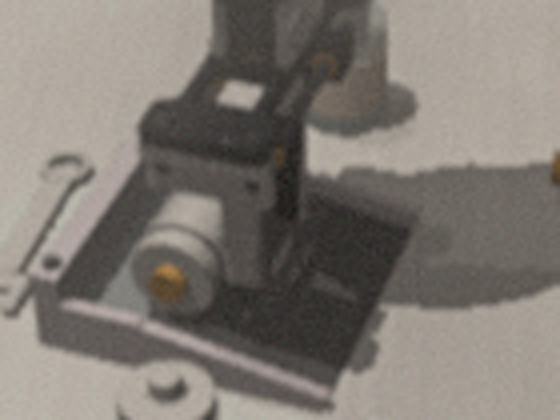

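The vessel is straight in the channel just short of the crest, with its left stub at tile pixel (167,283) and its centre at x≈0.050, y≈0. Now I'll push it slowly over the crest.

Run:
```python
from h import *
r=robot.move_linear(tcp(.076,.001,0,.052),velocity=.012,threshold=10)
s=robot.get_state();print(r,s["time"],toramp(s["ee_pos"]),s["force"].round(2),stub(z0=.041))
robot.pause(.3);s=robot.get_state();print(s["force"].round(2),stub(z0=.041),proj("side",world(.077,.064,.041)))
a=robot.grab_frame("side")[150:255,200:340]
cv2.imwrite("pics/p4.png",cv2.convertScaleAbs(cv2.resize(a,(560,420),interpolation=2)[:,:,::-1],alpha=1.6))
```

```text
False 16.7667 [0.04295243 0.00101507] [ 0.26 -0.22  0.43] (array([229.52631579, 217.76315789]), np.int32(38), [array([0.0797, 0.0624])])
[-0.45  0.34 -0.95] (array([229.53658537, 217.80487805]), np.int32(41), [array([0.0797, 0.0625])]) [[230.37797065 218.47338455]]
```

View pics/p4.png

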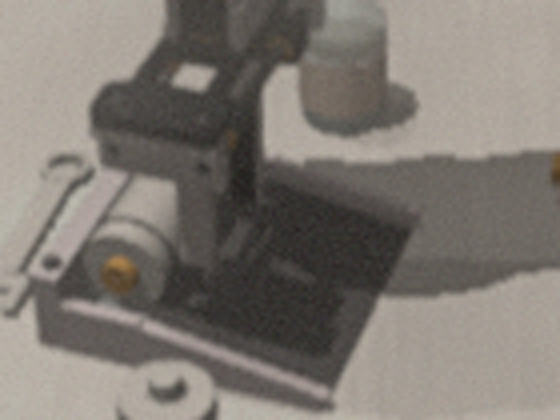

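The vessel is seated against the stop, with its stub within 1 px of the predicted seat position and no force on the fingers. I'll draw back and check.

Run:
```python
from h import *
robot.move_linear(tcp(.036,.001,0,.052),velocity=.04)
robot.move_linear(tcp(.0,.001,0,.24),velocity=.15)
q=robot.get_state()["qpos"].copy();q[0]+=.9
robot.goto_joints(q);robot.pause(.5)
s=robot.get_state();print(s["time"],s["ee_pos"],s["force"].round(2),stub(z0=.041))
b=robot.grab_frame("top")[120:280,190:400]
cv2.imwrite("pics/p5.png",cv2.convertScaleAbs(cv2.resize(b,None,fx=3.7,fy=3.7,interpolation=2)[:,:,::-1],alpha=1.6))
```

```text
21.9583 [ 0.35183409 -0.385042    0.23922245] [-0.24 -0.35  0.19] (array([229.90625, 217.6875 ]), np.int32(32), [array([0.079 , 0.0619])])
```

View pics/p5.png

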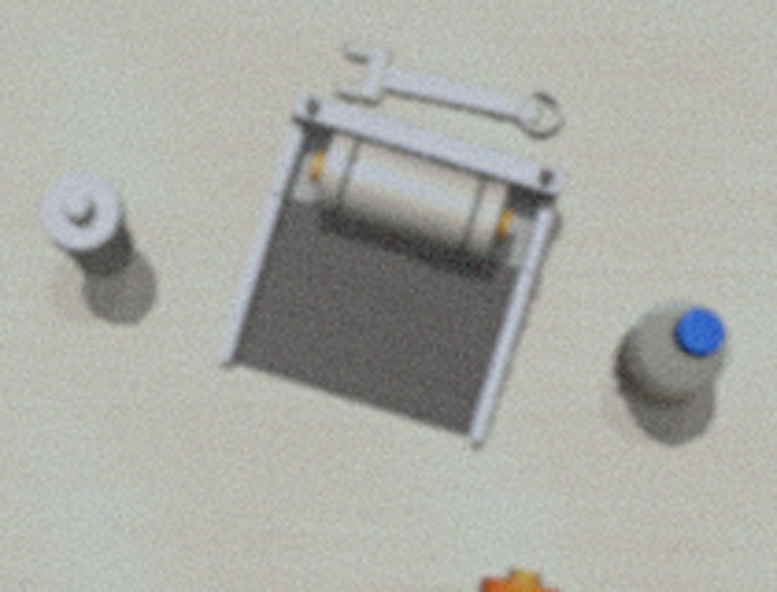

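The vessel sits in the seat, parallel to the stop and centred, with its stubs at (318,165) and (506,222). The flask, bottle, wrench and the orange stub tip in view are where they were.

```bash
python3 -c "
from rig import robot
print(robot.sign_off(), robot.get_state()['time'])"
```

```text
the job is handed in; nothing more can be done
the job is handed in; nothing more can be done
```

The vessel is in the seat at the end stop, and I handed the job in at about 22 s of robot time. I pushed it up with both fingertips, opened to 60 mm, at a mean speed of 12–25 mm/s. On the way up I steered it straight and towards the middle of the channel. At the crest it tipped into the seat, and I then drew the arm back and swung it clear.

- **Seating:** The left stub showed within about 1 pixel of where it should be when seated. It moved less than 1 mm between the check right after seating and the one after the arm had drawn back. In the top view the vessel is centred and parallel to the stop. I could not measure the gap to the stop plate to better than the 3 mm of play, because the ramp fit left 2–5 mm residuals.
- **Forces:** I read the wrist force only at the end of each push. It was up to about 6 N on the slope and about 0 once the vessel was seated. None of the force limits I set on the pushes (10–12 N) tripped.
- **Bystanders:** The bottle, flask and wrench look unchanged in the final top view. That view shows only the tip of one orange look-alike, unmoved. The other was out of frame, and the arm did not work near it.

No check failed.

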